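Sweep the loose hex nut and the bearing into the bench tray

TASK

Use the fingers as a sweep: gently push the big hex nut and the ball bearing across the table top, over the low lip and into the open-fronted steel tray, until both lie flat and wholly inside it, behind the front ends of its side walls. Keep them sliding on the surface: do not grip, lift, tip or flick them, and leave the gear, the roll of tape, the screwdriver and the dropper bottle where they are.

Things in the scene. Friction and masses are not known exactly. Their poses are not given: they have to be found in the camera images.
- tray: Low steel tray screwed to the table, one long side open. Origin: on the table under the middle of its floor; own y across its width, own -x out of the open front (roughly towards the robot), +x to its back wall. Inner floor: y -95 to +95, x -50 (front) to +50 mm (back wall), 2.5 mm above the table. Side and back walls 3 mm thick, 31 mm high with their rolled rims.
- tray_mouth (a point): Middle of the tray's open front: tray x = -50 mm, at floor height, where the side walls end. From here a lip as wide as the tray slopes down to the table, ending 20 mm farther out.
- nut_center (a point): Loose plain steel hex nut, 36 mm across flats, 42 mm across corners, 18 mm high, 0.11 kg, lying flat on the table between the robot and the tray's open front. The point is its centre, half-way up (9 mm above what it lies on).
- bearing_center (a point): Loose ball bearing lying flat, 52 mm outside diameter, 15 mm high, 0.11 kg. The point is its centre, half-way up (7.5 mm above what it lies on).
- gear: Bystander: dark spur gear with a hub, 60 mm diameter, 21 mm high. Origin at the centre of its underside.
- tape_roll: Bystander: black roll of tape lying flat, 57 mm diameter, 19 mm high. Origin at the centre of its underside.
- screwdriver: Bystander: screwdriver with yellow handle, 25 x 180 x 23 mm, lying along its own y. Origin at the centre of its underside.
- bottle: Bystander: small dropper bottle standing upright, 34 mm diameter, 102 mm high. Origin at the centre of its underside.
- box_pile_base: Fixed pile of clear compartment boxes to the right of the work, 0.15 m high, always in the same place: its side towards the work is at y = -0.01 and it reaches from x = 0.25 to 0.51. Other tall fixed things: the blue bins behind the tray (front face x = 0.66), the big carton (x over 0.607, y over 0.26) and a toggle clamp, 0.16 m high (x 0.28 to 0.44, y 0.29 to 0.36).
Things that resemble listed ones, but are neither listed nor needed, are in the scene too. Leave any pink look-alike of the part that bears nut_center alone.

How it is judged:
At the end, for the whole second after the job is handed in: The nut and the bearing lie flat and at rest inside the tray: each centre between the side walls, in front of the back wall, and at least 20 mm (nut) or 26 mm (bearing) behind the front ends of the side walls, less than 20 mm above the table (y of nut_center in the frame of tray between -0.095 and 0.095 m and x of nut_center in the frame of tray between -0.03 and 0.05 m and height (world z) of each of nut_center, bearing_center below 0.02 m and linear speed of each of nut, bearing below 0.02 m/s and y of bearing_center in the frame of tray between -0.095 and 0.095 m and x of bearing_center in the frame of tray between -0.024 and 0.05 m); the robot touches nothing.
It fails at once if the nut or the bearing is lifted or tipped up instead of slid (centre over 26 mm above the table) (height (world z) of any of nut_center, bearing_center above 0.026 m).
It fails at once if the nut or the bearing is flicked (faster than 0.5 m/s) (linear speed of any of nut, bearing above 0.5 m/s).
It fails at once if the nut or the bearing is squeezed or rammed by the fingers (over 30 N) (contact force between the fingers and nut above 30 N or contact force between the fingers and bearing above 30 N).
It fails at once if the gear, tape, screwdriver or bottle is pushed from its place (over 20 mm) (distance of any of gear, tape_roll, screwdriver, bottle from where it was at the start of the episode above 0.02 m).
It also fails if it takes over 43 s, if anything falls off the work surface, if the arm or the gripper's body presses on something with over 40 N, if the wrist force passes 120 N, or if a joint passes its speed limit or range.

ROBOT

A 6-joint arm with a two-finger parallel gripper is mounted at the origin on a cart in front of the work surface, level with it; the furniture and walls round the work are solid. World frame = base frame: x ahead of the robot, y to its left, z up, the work surface at z = 0. Lengths are in m, angles in rad, forces in N, time in s.
With the tool pointing down it reaches from about 0.375 to 0.9 m from the base axis. Payload 3.1 kg.
Tool frame: the origin (TCP) lies on the centre line of the jaws, within the pads' length; the fingertips stand robot.tip_reach ahead of it and the grasp point (between the pads) lies 8 mm behind it (robot.tip_reach is the distance from the TCP to the fingertips, in m); z points along the fingers, y is the line along which they close (so a half turn about z gives the same grasp; the last joint's range is limited). The gripper opens to 87 mm and grips with 3 to 60 N. Pads are 19 mm wide; open, the fingers measure 117 mm over their backs; the gripper's body (75 mm by 190 mm) begins 51 mm behind the grasp point.
Start: joints at [-1.423, 0.527, 1.433, -0, 1.181, -0.178], TCP at [0.201, -0.592, 0.234] pointing down, gripper open.
Joint ranges: [-3.08, 3.08], [-0.75, 2.2], [0.22, 2.44], [-1.43, 4.57], [0, 2.65], [-2.85, 2.85]. Speed limits (rad/s): [2.79, 2.79, 3.14, 3.14, 3.14, 3.14].

INTERFACE

Orientations are given as a unit quaternion [x, y, z, w].
In Python, from rig import robot gives the robot as it stands.
- The arm moves only by the tool jog_arm, never from a script. Its argument "motion" is one flat list of numbers, 7 for each row, row after row: the shift along the tool's x, y, z scaled (see below), then the turn, a rotation vector about the tool's x, y, z scaled (see below), then the gripper's target within -1 to 1 (shut at 1, half-way at 0, fully open at -1). In form: [x, y, z, rx, ry, rz, hand, x, y, z, rx, ry, rz, hand, ...]. A call has 1 to 12 rows; each row shifts and turns the commanded pose from where the row before left it, along the tool's axes as they then stand; what a row does not reach is not made up. The controller multiplies each number of a shift by 4 cm and each number of a turn by 4 degrees. A row lasts 1/8 s, in which the tool goes at most 62.5 mm and 10.7 degrees, less where a joint would pass 70% of its speed; a pose out of reach is approached as far as the arm can. A call with a number of a shift or a turn outside -1 to 1 is refused whole. A call with a gripper value outside its range is refused whole. The fingers move at their own pace and stop on an object; "grip_force" is the grip in N (left out, the last holds). Time passes only in rows, so rows that do not move let the fingers close. It gives the time, the measured TCP pose, the force, the opening and the grip force at its end, in the units of the state.
- robot.get_obs(): the state, without advancing time (a new reading comes with each control period).
- robot.camera(name): name is "scene" or "top" or "wrist"; returns the picture (420x560x3 uint8, blue, green, red); there is no depth.
- robot.calibration(name): a dict with "fx", "fy", "cx", "cy" (pixels), "R" (3x3) and "t" (3): a world point X has camera coordinates R X + t; the wrist camera has in their place "T_tool_cam" (4x4, takes a point from camera to tool coordinates, whose origin is the TCP and whose axes are the flange's). Camera axes: x right, y down, z forward; pixel columns grow to the right and rows downward; lengths in m; the calibration is good to about 2 mm. A picture is of the moment at which its call begins: read the wrist's pose just before it. calibration takes no time and is no camera call.
- robot.hand_in(): hands the job in; it is judged then, once.
The state is a dict: "time": time; "q": joint angles; "joint_velocities": joint speeds; "joint_torque": joint torques, N m; "position": TCP position; "tool_rot": TCP orientation; "ft_force": force on the tool from outside, world axes, zero at the start; "moment": the same for the moment, N m; "grip_width": finger opening in m; "grip_force": force on a finger pad.
Only numpy, scipy, OpenCV 4.12 (cv2) and the standard library are available. Lean on these libraries where they do the work, as an engineer would, in place of code of your own. Each camera call takes 0.05 s, during which the arm holds its last target. There are 200 camera calls.

## Working session

There is one attempt and no reset: what is moved stays moved. The work goes in short steps, Python scripts to look and compute and a tool call to move; the robot and the scene stay as the last step left them, time stands still between calls to the robot, and variables do not carry over. Pictures are saved under pics/ and viewed, at most 10 in all, crops included, and the job is handed in when it is done.

Besides the shell and the picture viewer there is one more tool, called after ">>>" as name(argument=value, ...) on one line, values as JSON. jog_arm: Moves the arm, as the interface text tells. Shifts and turns lie within -1 to 1; 1 stands for 4 cm of shift or 4 degrees of turn. Its arguments: {"type":"object","properties":{"motion":{"type":"array","items":{"type":"number"}},"grip_force":{"type":"number"}},"required":["motion"]}

```bash
mkdir -p pics
python3 - <<'E'
from rig import robot
import cv2
o=robot.get_obs();print(o['time'],o['position'],o['tool_rot'],o['grip_width'],robot.tip_reach)
for n in("top","scene"):
    cv2.imwrite(f"pics/{n}0.png",robot.camera(n)); c=robot.calibration(n); print(n,c)
E
```

```text
0.0 [ 0.20053351 -0.59118183  0.23255911] [ 9.86678921e-01  1.62675950e-01  1.75633844e-05 -1.11401373e-03] 0.08738960862059243 0.011
top {'fx': 444.0028960329135, 'fy': 444.0028960329135, 'cx': 282.7470490118708, 'cy': 212.1758571500283, 'R': array([[-0.00548699, -0.99997436, -0.00460049],
       [-0.99038637,  0.00607016, -0.13819546],
       [ 0.13821984,  0.00379799, -0.99039429]]), 't': array([0.03951502, 0.48318658, 1.1831959 ])}
scene {'fx': 427.0405990005646, 'fy': 427.0405990005646, 'cx': 276.6592806664133, 'cy': 211.79482476618622, 'R': array([[-8.59470592e-01, -5.11184855e-01,  5.88205541e-04],
       [-3.60343674e-01,  6.05039782e-01, -7.09985422e-01],
       [ 3.62577907e-01, -6.10423547e-01, -7.04216128e-01]]), 't': array([0.4151633 , 0.19505516, 0.84005546])}
```

View pics/top0.png

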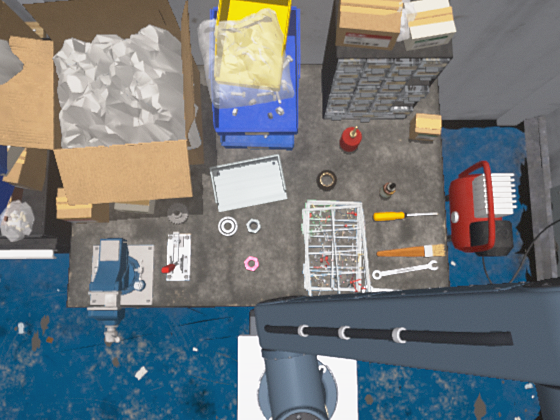

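View pics/scene0.png

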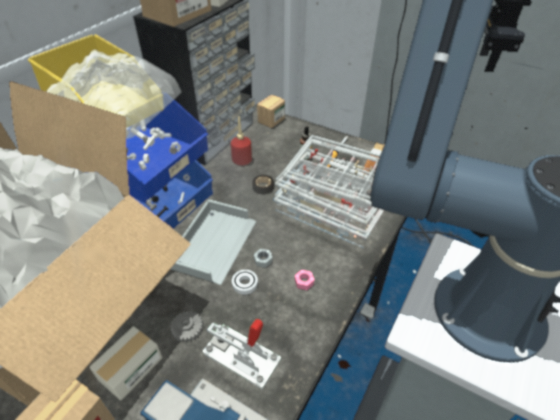

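The top view shows the tray at about (248,183), the bearing at (228,227), the nut at (253,226), the pink look-alike at (251,264) and the gear at (177,212). I'll enlarge that area next.

```bash
cat > h.py <<'E'
from rig import robot
import numpy as np, cv2
def px2w(p,z,n="top"):
    c=robot.calibration(n); R=np.array(c['R']);t=np.array(c['t'])
    d=R.T@np.array([(p[0]-c['cx'])/c['fx'],(p[1]-c['cy'])/c['fy'],1]); o=-R.T@t
    return o+d*(z-o[2])/d[2]
def w2px(X,n="top"):
    c=robot.calibration(n); v=np.array(c['R'])@X+np.array(c['t'])
    return c['fx']*v[0]/v[2]+c['cx'],c['fy']*v[1]/v[2]+c['cy']
E
python3 - <<'E'
from h import *
i=cv2.imread("pics/top0.png")[145:280,160:295]
cv2.imwrite("pics/crop.png",cv2.resize(i,(594,594),interpolation=cv2.INTER_CUBIC))
for n,p,z in(("bear",(228,227),.015),("nut",(253,226),.018),("pink",(251,264),.018),("gear",(177,212),.02),("tape",(327,180),.019)): print(n,px2w(p,z).round(4))
E
```

```text
bear [0.4455 0.1887 0.015 ]
nut [0.4475 0.1192 0.018 ]
pink [0.3431 0.1243 0.018 ]
gear [0.4876 0.3302 0.02  ]
tape [ 0.5757 -0.0877  0.019 ]
```

View pics/crop.png

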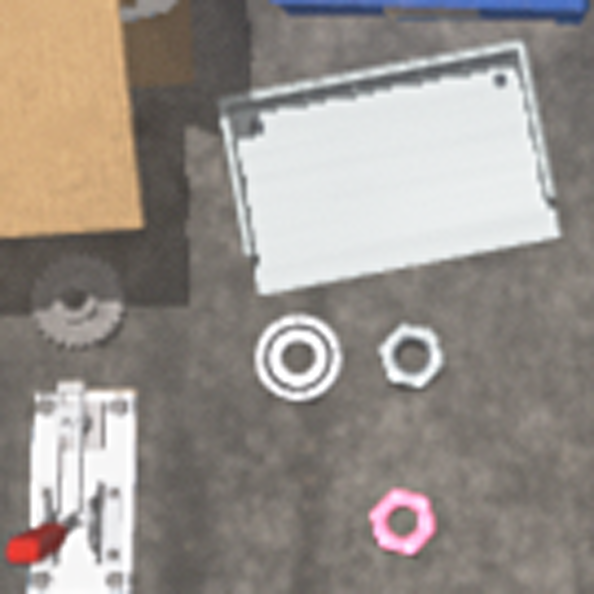

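The crop shows the bearing at (298,357), the nut at (411,356), the lip's front corners at (262,294) and (559,236), and the back rim corners at (220,100) and (523,42).

```bash
cat >> h.py <<'E'
from scipy.optimize import least_squares
def cr(p): return (p[0]/4.4+160-.4,p[1]/4.4+145-.4)
cs=[((-.07,.0965,.0),(262,294)),((-.07,-.0965,.0),(559,236)),((.053,.098,.031),(220,100)),((.053,-.098,.031),(523,42))]
def M(s):
    c,k=np.cos(s[2]),np.sin(s[2]); return np.array([[c,-k,s[0]],[k,c,s[1]],[0,0,1]])
def f(s): return np.concatenate([np.array(w2px(np.array([*(M(s)@[a[0],a[1],1])[:2],a[2]])))-cr(p) for a,p in cs])
E
python3 - <<'E'
from h import *
r=least_squares(f,[.55,.14,-.1]);s=r.x;print(s,np.degrees(s[2]),f(s).round(1))
for n,p,z in(("bear",(298,357),.015),("nut",(411,356),.018)):
    X=px2w(cr(p),z); t=np.linalg.inv(M(s))@[X[0],X[1],1]; print(n,X.round(4),t.round(4))
    for a in (-.05,0): 
        g=M(s)@[t[0]+a,t[1],1]; print(a,g.round(4))
E
```

```text
[0.57791506 0.13397391 0.18878522] 10.816596368643847 [ 0.2  0.1 -0.2  0.2 -0.1 -0.1  0.  -0.2]
bear [0.449  0.1907 0.015 ] [-0.116   0.0799  1.    ]
-0.05 [0.3999 0.1813 1.    ]
0 [0.449  0.1907 1.    ]
nut [0.4489 0.1192 0.018 ] [-0.1295  0.0097  1.    ]
-0.05 [0.3998 0.1098 1.    ]
0 [0.4489 0.1192 1.    ]
```

>>> jog_arm(motion=[1, 0, 0, 0, 0, 1, 0.63, 1, 0, 0, 0, 0, 1, 0.63, 1, 0, 0, 0, 0, 1, 0.63, 1, 0, 0, 0, 0, 1, 0.63, 1, 0, 0, 0, 0, 0.68, 0.63, 0, -1, 0, 0, 0, 0, 0.63, 0, -1, 0, 0, 0, 0, 0.63, 0, -1, 0, 0, 0, 0, 0.63, 0, -1, 0, 0, 0, 0, 0.63, 0, -1, 0, 0, 0, 0, 0.63, 0, -1, 0, 0, 0, 0, 0.63, 0, -1, 0, 0, 0, 0, 0.63])

```text
time: 1.6
position: [0.3959, -0.2733, 0.2333]
tool_rot: [1.0, -0.0, -0.0, -0.0]
ft_force: [1.7, 0.1, -0.5]
grip_width: 0.016
grip_force: 0.0
```

>>> jog_arm(motion=[0.2, -1, 0, 0, 0, 0, 0.63, 0, -1, 0, 0, 0, 0, 0.63, 0, -1, 0, 0, 0, 0, 0.63, 0, -1, 0, 0, 0, 0, 0.63, 0, -1, 0, 0, 0, 0, 0.63, 0, -1, 0, 0, 0, 0, 0.63, 0, -1, 0, 0, 0, 0, 0.63, 0, -1, 0, 0, 0, 0, 0.63, 0, -1, 0, 0, 0, 0, 0.63, 0, -0.85, 0, 0, 0, 0, 0.63, 0, 0, 1, 0, 0, 0, 0.63, 0, 0, 0, 0, 0, 0, 0.63])

```text
time: 3.1
position: [0.4017, 0.1195, 0.1918]
tool_rot: [1.0, 0.001, -0.004, 0.0]
ft_force: [0.8, -0.6, 0.8]
grip_width: 0.0162
grip_force: 0.0
```

>>> jog_arm(motion=[0, -0.13, 1, 0, 0, 0, 0.63, 0, 0, 1, 0, 0, 0, 0.63, 0, 0, 1, 0, 0, 0, 0.63, 0, 0, 0.75, 0, 0, 0, 0.63, 0, 0, 0.25, 0, 0, 0, 0.63, 0, 0, 0.2, 0, 0, 0, 0.63, 0, 0, 0, 0, 0, 0, 0.63, 0, 0, 0, 0, 0, 0, 0.63])

```text
time: 4.1
position: [0.4047, 0.1244, 0.0264]
tool_rot: [1.0, 0.0, 0.001, -0.0]
ft_force: [-0.3, -0.1, -0.3]
grip_width: 0.0164
grip_force: 0.0
```

Run:
```python
from h import *
o=robot.get_obs();print(o['time'],o['position'],o['tool_rot'])
i=robot.camera("scene")[180:340,180:340]
j=robot.camera("top")[145:280,160:295]
cv2.imwrite("pics/c1.png",np.hstack([cv2.resize(i,(400,400)),cv2.resize(j,(400,400))]))
```

```text
4.1 [0.40474981 0.12436445 0.0263804 ] [ 9.99999609e-01  1.01946647e-05  8.83765129e-04 -3.78851860e-05]
```

View pics/c1.png

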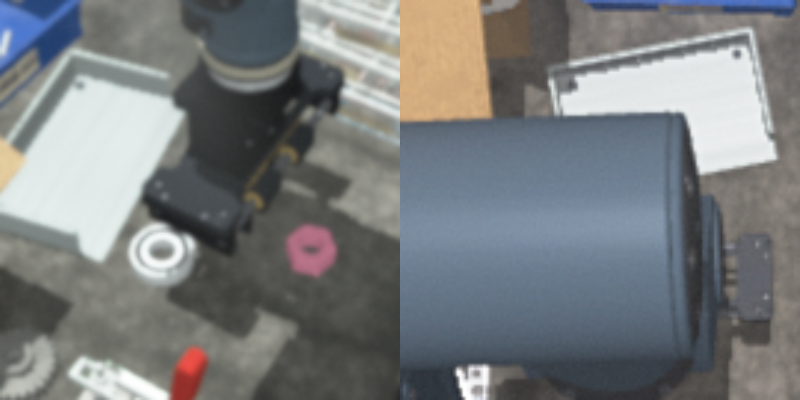

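The gripper is down behind the nut, the pink nut is clear, and the bearing and tray are undisturbed. I'll start pushing the nut.

>>> jog_arm(motion=[0, 0, 0.18, 0, 0, 0, 0.63, 0.2, 0, 0, 0, 0, 0, 0.63, 0.2, 0.04, 0, 0, 0, 0, 0.63, 0.2, 0.04, 0, 0, 0, 0, 0.63, 0.25, 0.04, 0, 0, 0, 0, 0.63, 0.25, 0.04, 0, 0, 0, 0, 0.63, 0.25, 0.04, 0, 0, 0, 0, 0.63, 0.25, 0.04, 0, 0, 0, 0, 0.63, 0.25, 0.04, 0, 0, 0, 0, 0.63, 0.25, 0.04, 0, 0, 0, 0, 0.63, 0.25, 0.04, 0, 0, 0, 0, 0.63, 0.25, 0.04, 0, 0, 0, 0, 0.63])

```text
time: 5.7
position: [0.5086, 0.1083, 0.0183]
tool_rot: [1.0, 0.0, -0.0, -0.0]
ft_force: [-0.5, 0.4, -0.6]
grip_width: 0.0163
grip_force: 0.3
```

>>> jog_arm(motion=[0.25, 0.03, 0, 0, 0, 0, 0.63, 0.25, 0.03, 0, 0, 0, 0, 0.63, 0.25, 0.03, 0, 0, 0, 0, 0.63, 0.25, 0.03, 0, 0, 0, 0, 0.63, 0.2, 0.03, 0, 0, 0, 0, 0.63, 0.1, 0, 0, 0, 0, 0, 0.63, 0, 0, 0, 0, 0, 0, 0.63])

```text
time: 6.58
position: [0.5606, 0.1023, 0.0184]
tool_rot: [1.0, 0.0, 0.0, 0.0]
ft_force: [-0.3, 0.5, 0.0]
grip_width: 0.016
grip_force: 0.0
```

Run:
```python
from h import *
o=robot.get_obs();print(o['time'],o['position'],o['ft_force'])
i=robot.camera("scene")[180:340,150:350]
cv2.imwrite("pics/c2.png",cv2.resize(i,(700,560)))
```

```text
6.575 [0.56064619 0.10232827 0.01835074] [-0.2645849   0.53344252  0.03736611]
```

View pics/c2.png

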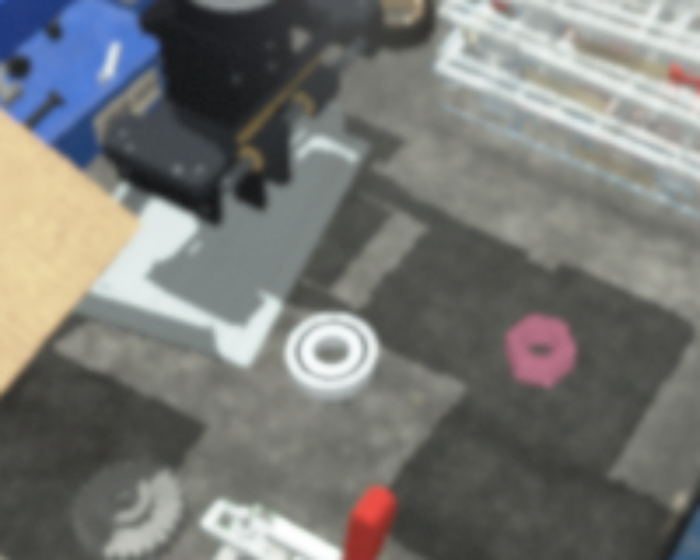

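The nut has left the table and the bearing is untouched on the table at (331,352), in front of the tray. I'll retreat and go behind the bearing.

>>> jog_arm(motion=[-0.3, 0, 0, 0, 0, 0, 0.63, 0, 0, -1, 0, 0, 0, 0.63, 0, 0, -0.6, 0, 0, 0, 0.22, -0.9, 0, 0, 0, 0, 0, 0.22, -0.9, 0, 0, 0, 0, 0, 0.22, -0.9, 0, 0, 0, 0, 0, 0.22, -0.9, 0, 0, 0, 0, 0, 0.22, 0, -0.9, 0, 0, 0, 0, 0.22, 0, -0.9, 0, 0, 0, 0, 0.22, 0, 0, 0, 0, 0, -0.9, 0.22, 0, 0, 0, 0, 0, -0.9, 0.22, 0, 0, 0, 0, 0, -0.9, 0.22])

```text
time: 8.12
position: [0.4027, 0.1744, 0.0824]
tool_rot: [0.995, 0.096, -0.001, 0.0]
ft_force: [0.1, 0.5, -0.1]
grip_width: 0.0339
grip_force: 0.0
```

Run:
```python
from h import *
o=robot.get_obs();print(o['time'],o['position'],o['ft_force'])
j=robot.camera("top")[145:280,160:295]
i=robot.camera("scene")[180:340,150:310]
cv2.imwrite("pics/c3.png",np.hstack([cv2.resize(i,(400,400)),cv2.resize(j,(400,400))]))
```

```text
8.125 [0.40269084 0.174418   0.08244831] [ 0.12348104  0.5088081  -0.13755608]
```

View pics/c3.png

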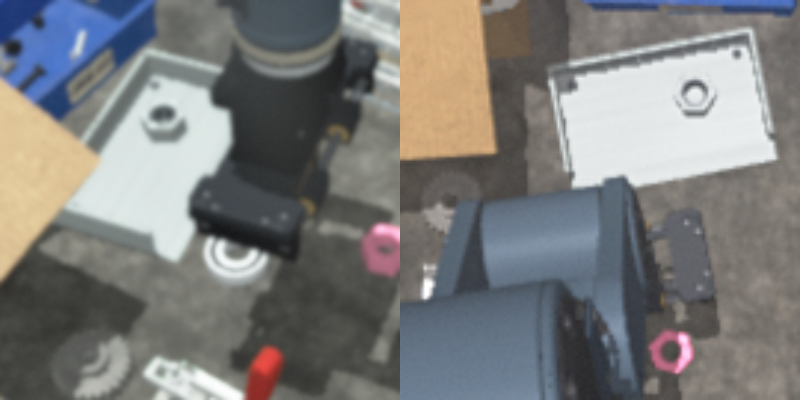

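The nut now lies flat in the tray, seen at (695,96) in the right half. The bearing is too near the left side wall's line, so I'll straddle it with open fingers and slide it sideways with one finger first.

>>> jog_arm(motion=[0.6, 0.07, 0, 0, 0, 0, -1, 0.6, 0, 0, 0, 0, 0, -1, 0, 0, 0, 0, 0, 0, -1, 0, 0, 0, 0, 0, 0, -1, 0, 0, 0, 0, 0, 0, -1])

```text
time: 8.85
position: [0.45, 0.1804, 0.0822]
tool_rot: [0.996, 0.094, -0.001, 0.0]
ft_force: [0.4, 0.1, 0.4]
grip_width: 0.076
grip_force: 0.0
```

>>> jog_arm(motion=[0, 0, 0, 0, 0, 0, -1, 0, 0, 0, 0, 0, 0, -1, 0, 0, 0.6, 0, 0, 0, -1, 0, 0, 0.6, 0, 0, 0, -1, 0, 0, 0.38, 0, 0, 0, -1, 0, 0, 0, 0, 0, 0, -1, 0, 0.15, 0, 0, 0, 0, -1, 0, 0.2, 0, 0, 0, 0, -1, 0, 0.2, 0, 0, 0, 0, -1, 0, 0.2, 0, 0, 0, 0, -1, 0, 0.15, 0, 0, 0, 0, -1, 0, 0, 0, 0, 0, 0, -1])

```text
time: 10.35
position: [0.4588, 0.1446, 0.0192]
tool_rot: [0.996, 0.094, 0.0, 0.0]
ft_force: [-0.2, 0.6, -0.3]
grip_width: 0.0876
grip_force: 0.0
```

>>> jog_arm(motion=[0, -0.2, 0, 0, 0, 0, -1, 0, 0, -0.8, 0, 0, 0, -1, 0, 0, -0.8, 0, 0, 0, -1, -0.7, 0, 0, 0, 0, 0, 0.22, -0.7, 0, 0, 0, 0, 0, 0.22, -0.7, 0, 0, 0, 0, 0, 0.22, 0, 0, 0, 0, 0, 0, 0.22])

```text
time: 11.22
position: [0.3716, 0.1377, 0.0831]
tool_rot: [0.996, 0.095, -0.002, -0.0]
ft_force: [-0.5, 0.6, -1.2]
grip_width: 0.0547
grip_force: 0.0
```

Run:
```python
from h import *
o=robot.get_obs();print(o['time'],o['position'],o['grip_width'])
j=robot.camera("top")[145:280,160:295]
i=robot.camera("scene");cv2.imwrite("pics/s4.png",i);i=i[200:320,170:290]
cv2.imwrite("pics/c4.png",np.hstack([cv2.resize(i,(480,480)),cv2.resize(j,(320,480))]))
```

```text
11.225 [0.37159152 0.13768765 0.08314335] 0.0547002826381989
```

View pics/c4.png

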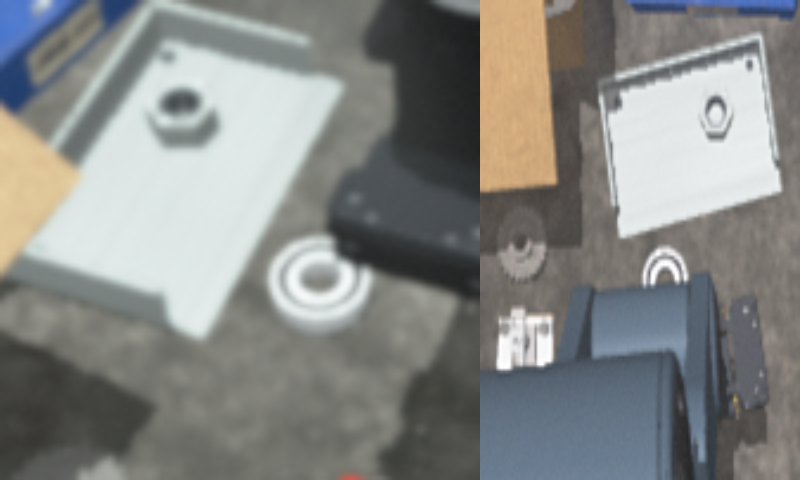

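The bearing has slid right. Its centre is at crop (319,280), which is scene pixel (249.5,269.7), and it is now clear of the left wall.

Run:
```python
from h import *
s=least_squares(f,[.55,.14,.1]).x
X=px2w((249.4,269.6),.015,"scene");T=np.linalg.inv(M(s))
o=robot.get_obs()['position']
print(X,T@[X[0],X[1],1],"tcp",T@[o[0],o[1],1])
X=px2w((160+(665-480)/320*135,145+272/480*135),.015);print(X,T@[X[0],X[1],1])
```

```text
[0.45178564 0.16410242 0.015     ] [-0.11823439  0.0532634   1.        ] tcp [-0.19746881  0.04164316  1.        ]
[0.46063415 0.1610172  0.015     ] [-0.11012207  0.04857243  1.        ]
```

>>> jog_arm(motion=[0.8, -0.2, 0, 0, 0, 0, 0.22, 0, 0, 0.6, 0, 0, 0, 0.22, 0, 0, 0.6, 0, 0, 0, 0.22, 0, 0, 0.4, 0, 0, 0, 0.22, 0, 0, 0, 0, 0, 0, 0.22, 0.2, 0, 0, 0, 0, 0, 0.22, 0.2, 0, 0, 0, 0, 0, 0.22, 0.2, 0.01, 0, 0, 0, 0, 0.22, 0.2, 0.01, 0, 0, 0, 0, 0.22, 0.2, 0.01, 0, 0, 0, 0, 0.22, 0.2, 0.01, 0, 0, 0, 0, 0.22])

```text
time: 12.7
position: [0.452, 0.1587, 0.0192]
tool_rot: [0.996, 0.094, -0.0, 0.0]
ft_force: [-1.6, 0.2, 0.8]
grip_width: 0.0343
grip_force: 0.9
```

>>> jog_arm(motion=[0.2, 0.01, 0, 0, 0, 0, 0.22, 0.2, 0.01, 0, 0, 0, 0, 0.22, 0.25, 0.01, 0, 0, 0, 0, 0.22, 0.25, 0.01, 0, 0, 0, 0, 0.22, 0.25, 0.01, 0, 0, 0, 0, 0.22, 0.25, 0.01, 0, 0, 0, 0, 0.22, 0.25, 0.01, 0, 0, 0, 0, 0.22, 0.25, 0.01, 0, 0, 0, 0, 0.22, 0.2, 0, 0, 0, 0, 0, 0.22, 0.1, 0, 0, 0, 0, 0, 0.22, 0, 0, 0, 0, 0, 0, 0.22])

```text
time: 14.08
position: [0.5394, 0.1721, 0.0192]
tool_rot: [0.996, 0.094, 0.0, -0.0]
ft_force: [0.1, 0.6, -0.0]
grip_width: 0.0339
grip_force: 0.0
```

>>> jog_arm(motion=[-0.3, 0, 0, 0, 0, 0, 0.22, 0, 0, -0.8, 0, 0, 0, 0.22, 0, 0, -0.9, 0, 0, 0, 0.22, -0.9, 0, 0, 0, 0, 0, 0.22, -0.9, 0, 0, 0, 0, 0, 0.22, -0.9, 0, 0, 0, 0, 0, 0.22, -0.9, 0, 0, 0, 0, 0, 0.22, 0, 0, 0, 0, 0, 0, 0.22])

```text
time: 15.08
position: [0.3802, 0.1423, 0.0872]
tool_rot: [0.996, 0.094, -0.004, -0.0]
ft_force: [0.2, 0.6, -0.0]
grip_width: 0.0343
grip_force: 0.0
```

Run:
```python
from h import *
o=robot.get_obs();print(o['time'],o['position'],o['grip_width'])
j=robot.camera("top")[145:280,160:295]
i=robot.camera("scene")[180:300,150:270]
cv2.imwrite("pics/c5.png",np.hstack([cv2.resize(i,(400,400)),cv2.resize(j,(400,400))]))
```

```text
15.075 [0.3801721  0.1423073  0.08719111] 0.0342650845525806
```

View pics/c5.png

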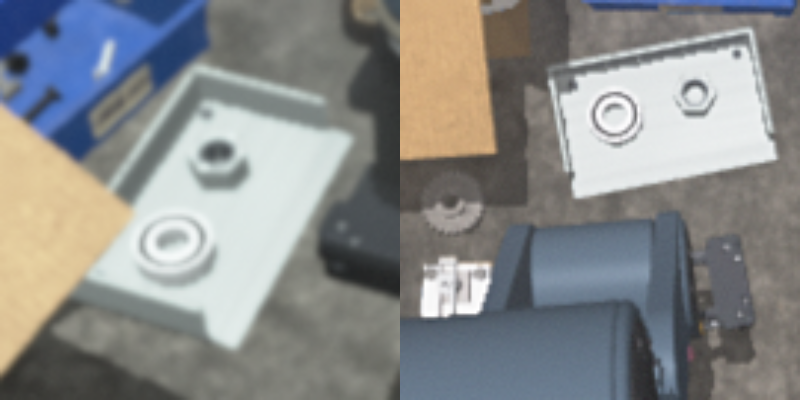

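The bearing at (615,116) and the nut at (695,96) both lie flat in the tray. I'll check their tray coordinates and hand in only if they're inside the limits.

Run:
```python
from h import *
s=least_squares(f,[.55,.14,.1]).x;T=np.linalg.inv(M(s));ok=True
for p,z,l in(((615,116),.0175,-.024),((695,96),.0205,-.03)):
    X=px2w((160+(p[0]-400)/400*135,145+p[1]/400*135),z); t=T@[X[0],X[1],1]; print(t)
    ok&= l+.006<t[0]<.045 and abs(t[1])<.075
print(ok)
if ok: print(robot.hand_in())
```

```text
[-0.00376928  0.04455003  1.        ]
[-1.61699985e-04 -3.33593771e-02  1.00000000e+00]
True
the job is handed in; nothing more can be done
None
```

The nut and the bearing are both flat inside the tray, near tray (x, y) = (0, -33) mm and (-4, +45) mm, well within the limits; the job is handed in at about 15 s, with no verdict shown.

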